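# Mount the label reader on its dovetail rail and clamp it

### The arm

A 7-joint arm with a two-finger parallel gripper is mounted at the origin on a cart in front of the work surface, level with it; the furniture and walls round the work are solid. World frame = base frame: x ahead of the robot, y to its left, z up, the work surface at z = 0. Lengths are in mm, angles in degrees, forces in N, time in s.
With the tool pointing down it reaches from about 400 to 900 mm from the base axis. Payload 5.5 kg.
Tool frame: the origin (TCP) lies midway between the tips of the shut fingers; the grasp point (between the pads) lies bot.grasp_offset behind it (bot.grasp_offset is the distance from the TCP to the grasp point, in mm); y points along the fingers, z is the direction in which the jaws open and shut, and the axes are right-handed (so a half turn about y gives the same grasp; the last joint's range is limited). The gripper opens to 92 mm and grips with 3 to 60 N. Pads are 19 mm wide; open, the fingers measure 130 mm over their backs; the gripper's body (75 mm by 190 mm) begins 47 mm behind the grasp point.
Start: joints at [15.08, 28.699, -24.465, 88.831, 12.651, 65.22, -12.049], TCP at [650, 0.037, 226.729] pointing down, gripper open.
Joint ranges: [-164.97, 164.97], [-17.58, 116.51], [-87.97, 89.64], [11.32, 138.91], [-80.73, 260.73], [10.89, 115.49], [-147.41, 147.41]. Speed limits (degrees/s): [147.25, 147.25, 180, 180, 180, 180, 180].

### API

Orientations are given as [roll, pitch, yaw] about the fixed x, y, z axes, in that order (R = Rz(yaw) Ry(pitch) Rx(roll)).
In Python, from workcell import state, cams, ticket, bot gives the robot as it stands. The module is installed in compiled form; this text tells all that it offers.
- The arm moves only by the tool apply_moves, never from a script. Its arguments are lists of equal length, an entry for each row: "jaw": the closure, from -1 (fully open) to 1 (shut); "dp": the shift along the tool's x, y, z in m, a list of three; "twist": the turn about the tool's y in degrees. A call has 1 to 20 rows; each row is the pose to reach, as a shift and turn from the pose measured when the call began, along the tool's axes at that moment; what a row does not reach only later rows make up. A row lasts 1/8 s, in which the tool goes at most 62.5 mm and 10.7 degrees, less where a joint would pass 70% of its speed; a pose out of reach is approached as far as the arm can. A call with a gripper value outside its range is refused whole. The fingers move at their own pace and stop on an object; the grip force is fixed at half the most. Time passes only in rows, so rows that repeat a pose let the fingers close. It gives the time, the measured TCP pose, the force and the opening at its end, in the units of the state.
- state(): the state, without advancing time (a new reading comes with each control period).
- cams.get_image(name): name is "scene" or "side" or "wrist"; returns a dict with "color" (384x512x3 uint8, red, green, blue), "fx", "fy", "cx", "cy" (pixels), "camera_from_world" (4x4, takes a point from world to camera coordinates); the wrist camera has in their place "mount" (4x4, takes a point from camera to tool coordinates, whose origin is the TCP and whose axes are the tool frame's). Camera axes: x right, y up, looking along -z (the intrinsics and any distortion apply to the point x, -y, -z); pixel columns grow to the right and rows downward; lengths in mm; the calibration is good to about 2 mm. A picture is of the moment at which its call begins: read the wrist's pose just before it. There is no depth.
- ticket.finish_job(): hands the job in, once; it reports no verdict.
The state is a dict: "clock": time; "qpos": joint angles; "joint_vel": joint speeds; "joint_efforts": joint torques, N m; "position": TCP position; "orientation": TCP orientation; "contact_force": force on the tool from outside, world axes, zero at the start; "moment": the same for the moment, N m; "finger_gap": finger opening in mm.
Only numpy, scipy, OpenCV 4.12 (cv2) and the standard library are available. Lean on these libraries where they do the work, as an engineer would, in place of code of your own. Each camera call takes 0.05 s, during which the arm holds its last target. There are 200 camera calls.

### The job

The label reader has come back from cleaning: put it back on its station. Slide its carriage onto the open end of the dovetail rail, ease it along until it sits fully home against the end stop, then turn the wing knob on its side clockwise until the clamp is firmly finger-tight, without forcing anything, and let go. Leave the tube carrier in the lane, the marker and the mouse where they are.

Things in the scene. Friction and masses are not known exactly. Their poses are not given: they have to be found in the camera images.
- reader: Loose label reader, 0.34 to 0.51 kg, upright: grey case (x -11 to 23, y -22 to 22, z 29 to 76 mm) on an aluminium carriage 64 x 64 x 26 mm, with a lug to x = -69 mm (26 mm wide, top z 22 mm) for the knob. Origin: centre of the carriage's underside; z up, x to the reading window, y along the dovetail groove below (12.5 mm deep, 28.1 mm wide at the mouth, 42 mm at the roof)
- reader_grip (a point): Where to hold the grey case: its middle, 16 mm below its top, 60 mm above the reader's underside, x = 6 mm. From above, fingers closing along the reader's y on its 44 mm. Axes as the reader's
- clamp_knob (a joint): Black wing knob, rad, 0 to 1.8; slack, at 0 to 0.1, at first; clockwise from above = growing = tighter. Rubs with 0.1 N m even when slack. Drives the gib 5 mm/rad; the worn gib meets the rail at an unknown angle of 0.4 to 1.1, then the torque climbs about 0.5 N m per rad. Finger-tight: 0.08 to 0.16 N m more than slack, 18 to 36 N on the rail; it yields back to about 20 N on release. Over 45 N bruises it
- knob_grip (a point): On the knob's vertical axis (reader x = -56 mm, y = 0), 10 mm below the wing's top. Black wing 9 mm thick, 36 mm long, 34 mm high, top 60 mm above the reader's underside. Site axes turn with the knob; the wing lies along the reader's x axis turned 0.6 rad anticlockwise minus the knob's angle. Grip across the 9 mm. Nearest obstacle: the case, 45 mm from the axis
- station: Fixed aluminium plate 156 x 196 x 10 mm with a steel dovetail rail, 130 mm long (y -65 to 65), top 34 mm above the worktop, 40 mm wide at the top, 26.1 mm at the waist, 12 mm high, 60 degree flanks; 1 mm play each side in the carriage. Origin on the worktop under the rail's middle; y along the rail, x across it towards the fenced lane of the tube carrier, z up
- rail_mouth (a point): Middle of the rail's open end (station y = -65 mm, to the robot's right), at the height of the rail's top, 34 mm over the worktop. From here the carriage goes on along the station's +y. The first 16 mm of the rail taper, 2.2 mm each side and 2 mm on top. Axes as the station's
- rail_home (a point): Where the reader's origin lies when fully home: station x = 0, y = 33 mm, 21.5 mm above the worktop; the reader's axes are then those of the station
- end_stop: Fixed dark steel block across the rail's far end, 48 mm wide, 12 mm thick, 45 mm high; its face at station y = 65 mm stops the carriage. It takes up to 25 N. Origin and axes: the station's
- gib: Brass gib, 26 mm long, in the carriage's jaw under the knob; the knob drives it along the reader's +x against the rail's flank. Origin: the reader's, moved 5 mm/rad
- carrier: Loose ivory tube carrier with two tubes, 32 x 188 x 97 mm, standing in the station's lane, centre line at station x = 84 mm. Origin at its underside, middle
- marker: Loose black marker, 16 mm thick, 116 mm long, lying on the worktop between the station and the robot. Origin at its underside, middle
- mouse: Loose black computer mouse, 62 x 112 x 35 mm, on the worktop to the left of the station, before the keyboard. Origin at its underside, middle
Things that resemble listed ones, but are neither listed nor needed, are in the scene too. Leave any blue look-alike of the reader alone.

How it is judged:
By the outcome, as a careful person would: the job done as asked, in the order asked, and still so for the second after the job is handed in, with the robot touching nothing.
It also fails if it takes over 72 s, if anything falls off the work surface, if the arm or the gripper's body presses on something with over 40 N, if the wrist force passes 120 N, or if a joint passes its speed limit or range.

## Working session

There is one attempt and no reset: what is moved stays moved. The work goes in short steps, Python scripts to look and compute and a tool call to move; the robot and the scene stay as the last step left them, time stands still between calls to the robot, and variables do not carry over. Pictures are saved under pics/ and viewed, about 8 in all and at most 12, crops included, and the job is handed in when it is done.

Besides the shell and the picture viewer there is one more tool, called by a JSON object that holds its "name" and its "arguments". apply_moves: Moves the arm, as the interface text tells. Its arguments: {"type":"object","properties":{"jaw":{"type":"array","items":{"type":"number"}},"dp":{"type":"array","items":{"type":"array","items":{"type":"number"}}},"twist":{"type":"array","items":{"type":"number"}}},"required":["jaw","dp","twist"]}

```bash
mkdir -p pics; cat > h.py <<'E'
import numpy as np, cv2
from scipy.spatial.transform import Rotation as R
from workcell import state, cams, ticket, bot
def grab(n, f=None):
    s=state(); im=cams.get_image(n)
    if f: cv2.imwrite('pics/'+f, im['color'][:,:,::-1])
    if 'camera_from_world' in im: W=np.linalg.inv(np.array(im['camera_from_world']))
    else:
        T=np.eye(4); T[:3,:3]=R.from_euler('xyz',s['orientation'],degrees=True).as_matrix(); T[:3,3]=s['position']
        W=T@np.array(im['mount'])
    return im,W
def ray(im,W,u,v):
    d=np.array([(u-im['cx'])/im['fx'],-(v-im['cy'])/im['fy'],-1]); return W[:3,3],W[:3,:3]@d
def onz(im,W,u,v,z):
    o,d=ray(im,W,u,v); return o+d*(z-o[2])/d[2]
def proj(im,W,p):
    c=np.linalg.inv(W)@np.append(p,1); return np.array([im['cx']-im['fx']*c[0]/c[2], im['cy']+im['fy']*c[1]/c[2]])
E
python3 - <<'E'
from h import *
print(state(), bot.grasp_offset)
a=[]
for n in ['scene','side','wrist']:
    im,W=grab(n,n+'0.png'); print(n,{k:v for k,v in im.items() if k not in('color','camera_from_world')}, W.round(2).tolist())
E
```

```text
{'clock': 0.0, 'qpos': array([ 15.07956481,  28.75454978, -24.45074116,  88.89161574,
        12.65212667,  65.21919568, -12.0495106 ]), 'joint_vel': array([ 0.03492408,  0.08445107,  0.05735413, -0.02153452, -0.13996133,
        0.0934756 , -0.01756741]), 'joint_efforts': array([-1.62834690e-04, -5.66597199e+01, -5.81602022e+00, -2.79113513e+01,
       -6.85700797e-02,  3.08415934e-02,  1.78752666e-04]), 'position': array([ 6.49299662e+02, -7.03402551e-02,  2.25665183e+02]), 'orientation': array([-9.01119160e+01,  1.82116099e-03, -8.99981299e+01]), 'contact_force': array([ 0.57768057,  0.47089836, -0.73904177]), 'moment': array([ 0.00167387, -0.01180623,  0.03667016]), 'finger_gap': 91.66474459544251} 18.8
scene {'fx': 424.436580919148, 'fy': 424.436580919148, 'cx': 251.11096091532238, 'cy': 195.87108548704833} [[0.89, 0.35, -0.28, 188.75], [-0.45, 0.68, -0.58, -633.32], [-0.01, 0.64, 0.77, 906.19], [0.0, 0.0, 0.0, 1.0]]
side {'fx': 361.7144687471332, 'fy': 361.7144687471332, 'cx': 255.03605293233818, 'cy': 187.91210700463938} [[-0.93, 0.21, -0.31, 140.85], [-0.38, -0.5, 0.78, 878.03], [0.01, 0.84, 0.54, 653.67], [0.0, 0.0, 0.0, 1.0]]
wrist {'fx': 333.1526943092347, 'fy': 333.1526943092347, 'cx': 260.55976718321847, 'cy': 187.86894464353446, 'mount': array([[ 9.14484510e-04, -9.66041752e-01, -2.58384397e-01,
        -7.02266677e+01],
       [-5.05819590e-04,  2.58384025e-01, -9.66042152e-01,
        -1.57819112e+02],
       [ 9.99999454e-01,  1.01412647e-03, -2.52354654e-04,
        -6.18233678e-01],
       [ 0.00000000e+00,  0.00000000e+00,  0.00000000e+00,
         1.00000000e+00]])} [[1.0, 0.0, 0.0, 649.02], [-0.0, 0.97, 0.26, 70.16], [-0.0, -0.26, 0.97, 383.63], [0.0, 0.0, 0.0, 1.0]]
```

View pics/scene0.png

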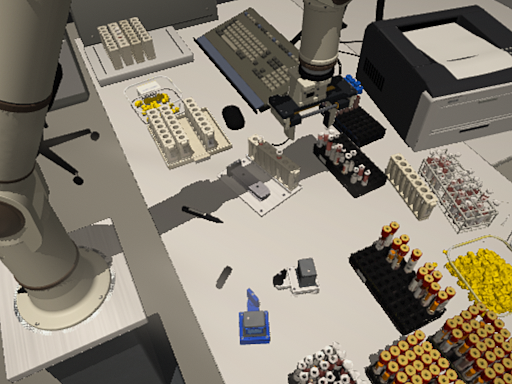

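View pics/side0.png

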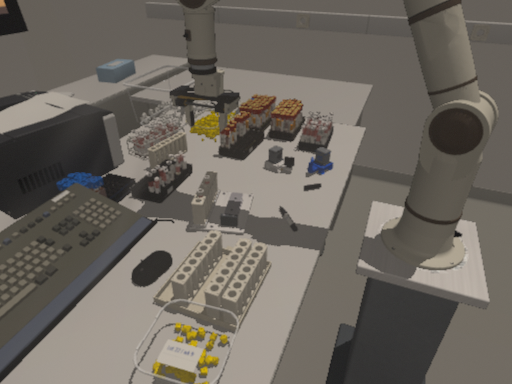

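View pics/wrist0.png

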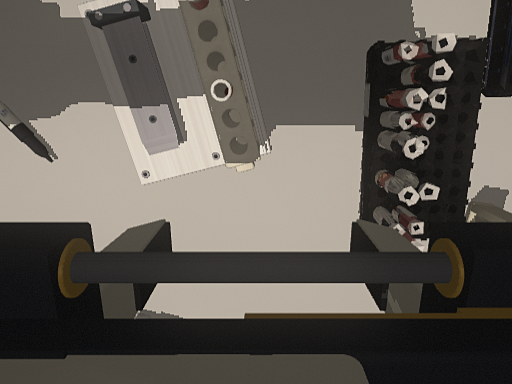

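The scene view shows the reader at about (305,275) with its knob at (281,279). The blue decoy is at (255,322), the station's rail mouth near (265,195), the marker at (202,214) and the mouse at (233,117). The wrist view shows the rail running from its mouth at (160,150) up to the stop at (115,12).

```bash
python3 - <<'E'
from h import *
im,W=grab('scene')
for n,u,v,z in [('case top',308,262,76),('knob top',280,273,60),('mouth',265,196,34),('markerA',183,208,8),('markerB',221,221,8),('mouse',233,117,20),('decoy',255,315,70),('small',224,276,8)]:
    print(n,onz(im,W,u,v,z).round(0))
c=im['color'][215:345,190:350,::-1]
cv2.imwrite('pics/s1.png',cv2.resize(c,None,fx=4.5,fy=4.5,interpolation=cv2.INTER_CUBIC))
im,W=grab('wrist')
for u,v,z in [(95,10,34),(165,150,34),(145,182,10),(258,160,0)]: print(onz(im,W,u,v,z).round(0))
c=im['color'][0:220,60:290,::-1]
cv2.imwrite('pics/w1.png',cv2.resize(c,None,fx=2.7,fy=2.7,interpolation=cv2.INTER_CUBIC))
E
```

```text
case top [ 520. -238.   76.]
knob top [ 455. -226.   60.]
mouth [541.  10.  34.]
markerA [334.  92.   8.]
markerB [408.   5.   8.]
mouse [610. 362.  20.]
decoy [ 357. -294.   70.]
small [ 348. -148.    8.]
[491. 152.  34.]
[548.  18.  34.]
[515. -23.  10.]
[646.   1.   0.]
```

View pics/w1.png

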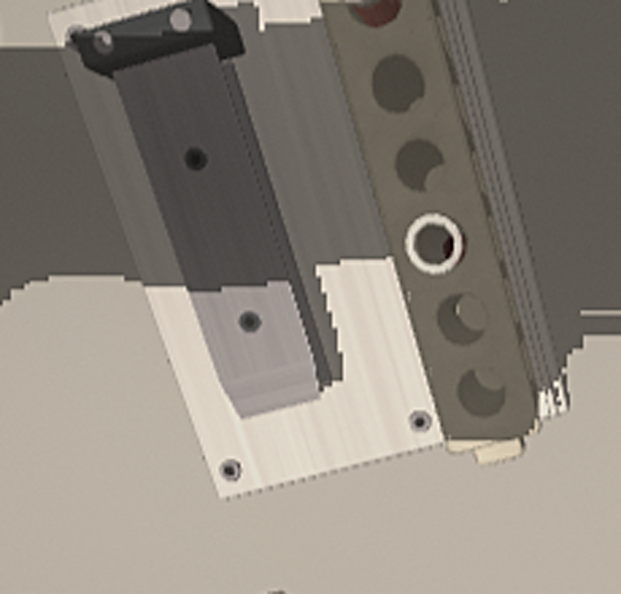

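The wrist crop shows the rail with its open mouth at the bottom (crop about (280,400)). The stop is at the upper left and the carrier in the lane on the right, so the station's yaw is about +20°. Next I move over the reader and turn the jaws across it.

{"name": "apply_moves", "arguments": {"jaw": [-1,-1,-1,-1,-1,-1,-1,-1,-1,-1,-1,-1], "dp": [[0.03,-0.01,-0.015],[0.07,-0.02,-0.035],[0.11,-0.02,-0.06],[0.15,-0.02,-0.08],[0.19,-0.02,-0.11],[0.22,-0.02,-0.125],[0.24,-0.02,-0.135],[0.24,-0.02,-0.135],[0.24,-0.02,-0.135],[0.24,-0.02,-0.135],[0.24,-0.02,-0.135],[0.24,-0.02,-0.135]], "twist": [10,20,30,40,50,60,70,80,90,100,100,100]}}

```text
clock: 1.75
position: [514.7, -239.8, 246.3]
orientation: [-90.0, -0.1, 170.2]
contact_force: [-1.1, 0.2, 0.3]
finger_gap: 91.6
```

```bash
python3 - <<'E'
from h import *
s=state(); print(s['clock'],s['position'],s['orientation'],s['qpos'])
im,W=grab('wrist'); c=im['color'][:,:,::-1]; cv2.imwrite('pics/w2raw.png',c); np.savez('pics/w2.npz',W=W)
cv2.imwrite('pics/w2.png',cv2.resize(c,(768,576),interpolation=cv2.INTER_CUBIC))
E
```

```text
1.75 [ 514.71169452 -239.80926867  246.27650328] [-8.99977740e+01 -5.96421212e-02  1.70210329e+02] [ 24.59244375  17.43039517  -2.85801616 100.29176237   0.98258641
  62.35953847 -78.38095982]
```

View pics/w2.png

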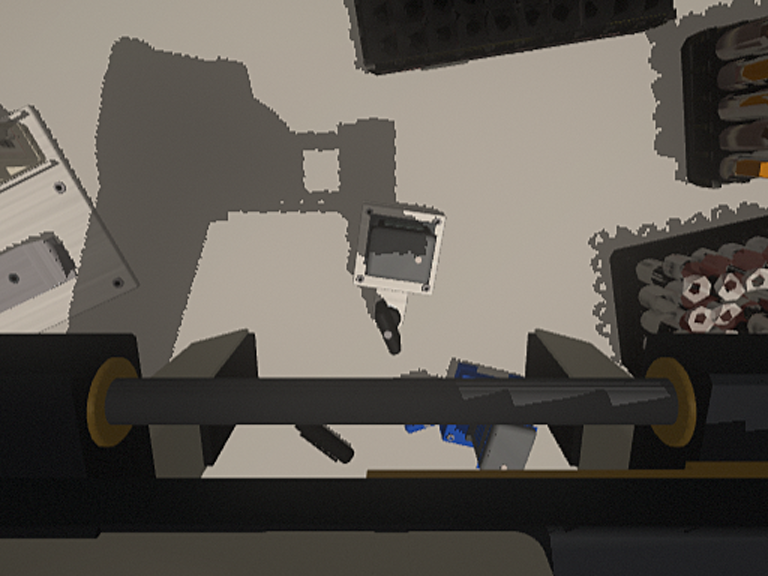

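The picture shows the reader at about (400,250), with white carriage corners near (362,205), (446,213), (435,294) and (355,284), and the black wing at (388,325). Now I measure it by mask.

```bash
python3 - <<'E'
from h import *
im,_=grab('wrist'); W=np.load('pics/w2.npz')['W']
c=cv2.imread('pics/w2raw.png'); s=768/512
hsv=cv2.cvtColor(c,cv2.COLOR_BGR2HSV)
for p in [(452//1.5,250//1.5),(440//1.5,225//1.5),(395/1.5,290/1.5),(300/1.5,240/1.5),(400/1.5,268/1.5),(405/1.5,225/1.5)]: print(p,hsv[int(p[1]),int(p[0])])
m=((hsv[:,:,1]<22)&(hsv[:,:,2]>170)).astype(np.uint8)*255
x0,x1,y0,y1=225,310,125,215
r=np.zeros_like(m); r[y0:y1,x0:x1]=m[y0:y1,x0:x1]; r=cv2.morphologyEx(r,cv2.MORPH_OPEN,np.ones((2,2)))
b=np.hstack([cv2.resize(c[y0:y1,x0:x1],None,fx=4.6,fy=4.6,interpolation=cv2.INTER_CUBIC),cv2.cvtColor(cv2.resize(r[y0:y1,x0:x1],None,fx=4.6,fy=4.6,interpolation=0),cv2.COLOR_GRAY2BGR)])
cv2.imwrite('pics/w2c.png',b)
q=np.array([(362,205),(446,213),(435,294),(355,284)])/1.5
P=np.array([onz(im,W,*p,26) for p in q]); print(P.round(1), [np.linalg.norm(P[i]-P[i-1]).round(1) for i in range(4)], P.mean(0))
E
```

```text
(301.0, 166.0) [ 19  30 176]
(293.0, 150.0) [ 17  26 204]
(263.3333333333333, 193.33333333333334) [ 18  27 172]
(200.0, 160.0) [ 18  34 175]
(266.6666666666667, 178.66666666666666) [ 17  17 108]
(270.0, 150.0) [38 19 54]
[[ 545.4 -222.2   26. ]
 [ 528.6 -283.6   26. ]
 [ 467.  -266.    26. ]
 [ 485.8 -205.4   26. ]] [np.float64(61.9), np.float64(63.6), np.float64(64.1), np.float64(63.4)] [ 506.69195139 -244.30581557   26.        ]
```

View pics/w2c.png

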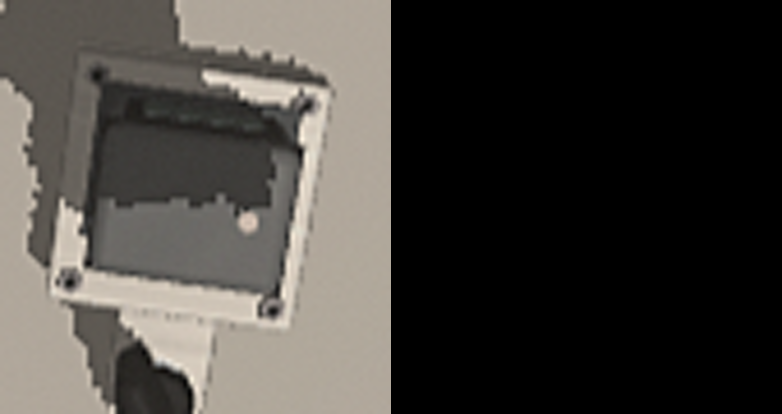

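In the crop, the carriage corners are (77,50), (331,83), (288,328) and (50,297), and the case top is (103,122), (301,150), (281,290) and (90,266). I'll work out both quads and the station from the first wrist picture.

```bash
python3 - <<'E'
from h import *
im,_=grab('wrist'); W=np.load('pics/w2.npz')['W']
def quad(q,z,n):
    P=np.array([onz(im,W,225+a/4.6,125+b/4.6,z) for a,b in q])  # fl,fr,br,bl
    f=(P[0]+P[1]-P[2]-P[3])/2; l=(P[0]+P[3]-P[1]-P[2])/2
    print(n,P.mean(0).round(1),'len',np.linalg.norm(f).round(1),np.linalg.norm(l).round(1),'yaw',np.degrees([np.arctan2(f[1],f[0]),np.arctan2(-l[0],l[1])]).round(1))
quad([(77,50),(331,83),(288,328),(50,297)],26,'carr')
quad([(103,122),(301,150),(281,290),(90,266)],76,'case')
# wing top: pixels 768 image
for p in [(380,302),(395,352)]: print(onz(im,W,p[0]/1.5,p[1]/1.5,60).round(1))
# station, wrist0 : pose then
c=cv2.imread('pics/wrist0.png')
W0=np.array([[1.0,0,0,649.02],[0,.9661,.2584,70.16],[0,-.2584,.9661,383.63],[0,0,0,1]])
f=lambda u,v,z:onz(im,W0,60+u/2.7,v/2.7,z)
L=[f(113,72,34),f(190,292,34)];Rr=[f(217,52,34),f(291,282,34)]
for A in(L,Rr): d=A[0]-A[1]; print('rail edge',A[0].round(1),A[1].round(1),'yaw',np.degrees(np.arctan2(-d[0],d[1])).round(2))
print('mouth end top', f(243,417,32).round(1), f(321,397,32).round(1))
print('plate', f(220,498,10).round(1), f(443,440,10).round(1), f(50,14,10).round(1))
E
```

```text
carr [ 506.6 -243.4   26. ] len 63.4 62.3 yaw [-17.6 -17.4]
case [ 512.9 -245.3   76. ] len 31.9 42.9 yaw [-16.1 -17.6]
[ 478.2 -224.7   60. ]
[ 438.2 -228.8   60. ]
rail edge [496.4 137.2  34. ] [516.1  60.9  34. ] yaw 14.51
rail edge [534.  143.6  34. ] [554.6  64.6  34. ] yaw 14.56
mouth end top [531.4  12.9  32. ] [562.6  20.8  32. ]
plate [511.2 -25.7  10. ] [ 6.075e+02 -4.000e-01  1.000e+01] [464.7 161.7  10. ]
```

Reader origin is about (507,-243.5) with yaw -17.4°, and the carriage and case quads agree. The station origin is about (531,80) with yaw 14.5°, and the rail, mouth, stop and plate agree. Grasping the case.

{"name": "apply_moves", "arguments": {"jaw": [-1,-1,-1,-1,-1,-1,-1,-1,-1,1,1,1,1,1,1], "dp": [[0.0,0.03,0.003],[0.001,0.07,0.0057],[0.001,0.11,0.0057],[0.001,0.145,0.0057],[0.001,0.175,0.0057],[0.001,0.195,0.0057],[0.001,0.205,0.0057],[0.001,0.205,0.0057],[0.001,0.205,0.0057],[0.001,0.205,0.0057],[0.001,0.205,0.0057],[0.001,0.205,0.0057],[0.001,0.205,0.0057],[0.001,0.205,0.0057],[0.001,0.205,0.0057]], "twist": [4,7.6,7.6,7.6,7.6,7.6,7.6,7.6,7.6,7.6,7.6,7.6,7.6,7.6,7.6]}}

```text
clock: 3.78
position: [512.5, -245.5, 41.3]
orientation: [-90.0, -0.1, 162.5]
contact_force: [-0.1, 0.3, 0.2]
finger_gap: 44.0
```

{"name": "apply_moves", "arguments": {"jaw": [1,1,1,1,1,1,1,1,1,1,1,1,1,1], "dp": [[0,-0.02,0],[0,-0.05,0],[0,-0.07,0],[0.0,-0.07,-0.02],[0.001,-0.07,-0.045],[0.002,-0.07,-0.075],[0.003,-0.07,-0.105],[0.004,-0.07,-0.135],[0.005,-0.07,-0.165],[0.006,-0.07,-0.19],[0.0065,-0.07,-0.205],[0.0065,-0.07,-0.209],[0.0065,-0.07,-0.209],[0.0065,-0.07,-0.209]], "twist": [0,0,0,-4,-8,-12,-16,-20,-24,-28,-32,-32,-32,-32]}}

```text
clock: 5.52
position: [569.0, -45.9, 111.2]
orientation: [-90.0, -0.1, -165.6]
contact_force: [-0.8, -0.5, -4.8]
finger_gap: 44.0
```

```bash
python3 - <<'E'
from h import *
s=state(); print(s['clock'],s['position'],s['orientation'],s['qpos'],s['contact_force'],s['moment'])
im,W=grab('wrist'); c=im['color'][:,:,::-1]; cv2.imwrite('pics/w3raw.png',c); np.savez('pics/w3.npz',W=W)
cv2.imwrite('pics/w3.png',cv2.resize(c[20:290,20:400],None,fx=2.1,fy=2.1,interpolation=cv2.INTER_CUBIC))
E
```

```text
5.525 [568.96651388 -45.89233064 111.15740112] [-8.99733831e+01 -8.44575772e-02 -1.65648227e+02] [ 10.68795234  27.29764484 -11.15051363 106.17791379   7.0015241
  47.25571573 -79.66682194] [-0.76703301 -0.4536417  -4.75925059] [0.06687862 0.07024044 0.01333266]
```

View pics/w3.png

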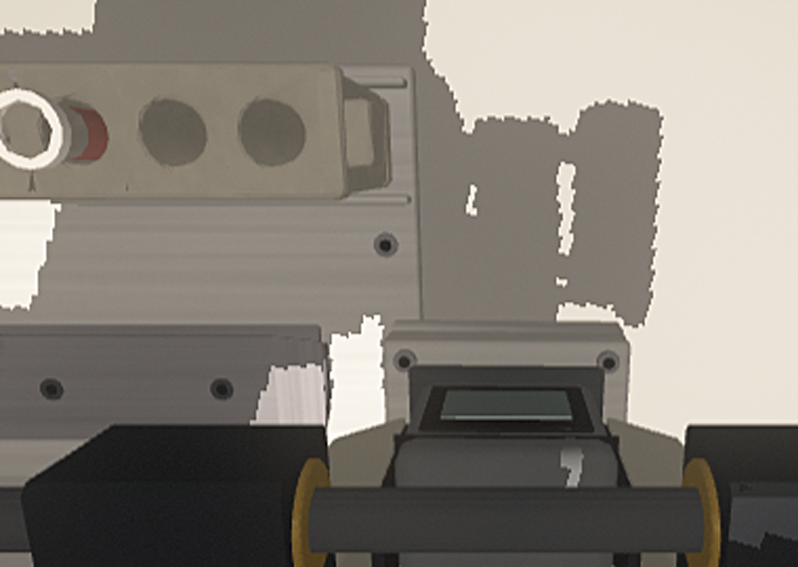

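The picture shows the reader held square. Its front face is the band at crop rows 320–341, parallel to the rail's near edge (crop row 325). The rail mouth's end is at crop column about 325. Now I measure the lateral offset from edge gradients.

```bash
python3 - <<'E'
from h import *
im,_=grab('wrist'); W=np.load('pics/w3.npz')['W']; g=cv2.cvtColor(cv2.imread('pics/w3raw.png'),cv2.COLOR_BGR2GRAY).astype(int)
s=state(); p=s['position']; yaw=np.radians(14.5); ex=np.array([np.cos(yaw),np.sin(yaw),0]); ey=np.array([-np.sin(yaw),np.cos(yaw),0])
print('rail cols'); 
for c in (40,80,120,140): print(c,g[168:182,c])
print('reader cols')
for c in (220,250,270,300): print(c,g[166:190,c])
print('mouth rows')
for r in (186,192,205,215): print(r,g[r,165:185])
und=p[2]-41.2
for u,v,z,n in [(80,174.8,34,'rail x20'),(255,173.5,und,'reader front bottom x32'),(255,182,und+26,'front top'),(172,174.8,34,'mouthcorner')]:
    q=onz(im,W,u,v,z); print(n,q.round(1),'rel TCP station xy',((q-p)@ex).round(1),((q-p)@ey).round(1))
E
```

```text
rail cols
40 [138 135 135 136 136 141 120  98  95  98  98  88  95 100]
80 [136 136 133 136 138 142 120  95  93  95  96  86  91  98]
120 [136 134 134 134 138 142 119  94  96  96  99  87  91  97]
140 [134 134 134 136 136 143 118  96  95  97 100  88  93  99]
reader cols
220 [ 94  96  97 100  99 102 104 109 119 124 133 118 105 105 107 107 121 130
 134 136 137 135 134 133]
250 [122 121 120 121 121 120 114 106 105 113 121 114 107 103 102 103 115 127
 132 133 133 133 131 130]
270 [121 120 121 120 120 122 116 107 103 106 115 114 106 102 103 102 110 126
 130 132 133 133 132 130]
300 [231 228 226 226 227 234 201 128  99 107 108 111 107 104 103 104 111 126
 131 136 134 134 133 131]
mouth rows
186 [103 103 104 101  99 101 103 101  96  85  66 105 255 249 244 244 244 244
 244 244]
192 [ 98  93  93  90  89  93  99 102  91 150  91  99 126 235 250 245 244 244
 244 244]
205 [199 200 202 205 201 196 195 204 218  83 120  66  90 246 254 247 246 245
 245 245]
215 [203 199 199 201 201 198 192 196 204 213  90  50 206 253 246 244 243 243
 243 243]
rail x20 [551.9  85.4  34. ] rel TCP station xy 16.2 131.1
reader front bottom x32 [592.  -35.4  70. ] rel TCP station xy 24.7 4.1
front top [593.2 -35.6  96. ] rel TCP station xy 25.9 3.7
mouthcorner [568.3  21.   34. ] rel TCP station xy 16.0 64.6
```

```bash
python3 - <<'E'
from h import *
im,_=grab('wrist'); W=np.load('pics/w3.npz')['W']; c=cv2.imread('pics/w3raw.png'); g=cv2.cvtColor(c,cv2.COLOR_BGR2GRAY)
p=np.array([568.97,-45.89,111.16]); yaw=np.radians(14.5); ex=np.array([np.cos(yaw),np.sin(yaw),0]); ey=np.array([-np.sin(yaw),np.cos(yaw),0])
m=(g[195:216]<60).astype(np.uint8); n,l,st,ce=cv2.connectedComponentsWithStats(m)
for i in range(1,n):
    if st[i,4]>15: q=onz(im,W,ce[i][0],ce[i][1]+195,34); print('screw',ce[i]+[0,195],st[i],((q-p)@ex).round(2),((q-p)@ey).round(2))
for cc in (5,20,40,60): print(cc,g[216:245,cc])
for v in (174.3,178.8,226,228,230): q=onz(im,W,30,v,34); print(v,((q-p)@ex).round(2))
b=cv2.resize(c[160:250,0:185],None,fx=4.3,fy=6,interpolation=cv2.INTER_CUBIC); cv2.imwrite('pics/w3c.png',b)
E
```

```text
screw [262.53729604 202.08974359] [215   0  90  21 858] -4.77 -0.42
screw [305.57142857 207.39285714] [303   1   4  20  28] -9.01 -32.33
screw [ 44.10126582 205.03797468] [39  6 11  9 79] -6.46 161.21
screw [125.32432432 205.06756757] [121   6  10   9  74] -6.7 101.13
screw [215.35294118 210.76470588] [215  10   2  11  17] -11.4 34.68
5 [177 177 175 176 179 178 180 183 183 187 191 197 205 141  57  46  44  43
  66 131 178 192 186 183 178 158 226 241 236]
20 [ 93  95  94  92  93  94  99  95  96  97  97  96  93 111 127 132 131 131
 132 130 129 127 127 127 128 128 129 128 127]
40 [ 93  94  93  91  92  92  94  95  96  95  97  95  91 113 128 132 132 131
 132 131 127 126 126 127 126 130 134 122  68]
60 [ 93  92  91  88  90  92  94  95  94  96  94  93  92 118 102  51  22  28
  31  28  30  33  28  30  31  29  29  29  31]
174.3 16.86
178.8 13.52
226 -22.98
228 -24.59
230 -26.2
```

View pics/w3c.png

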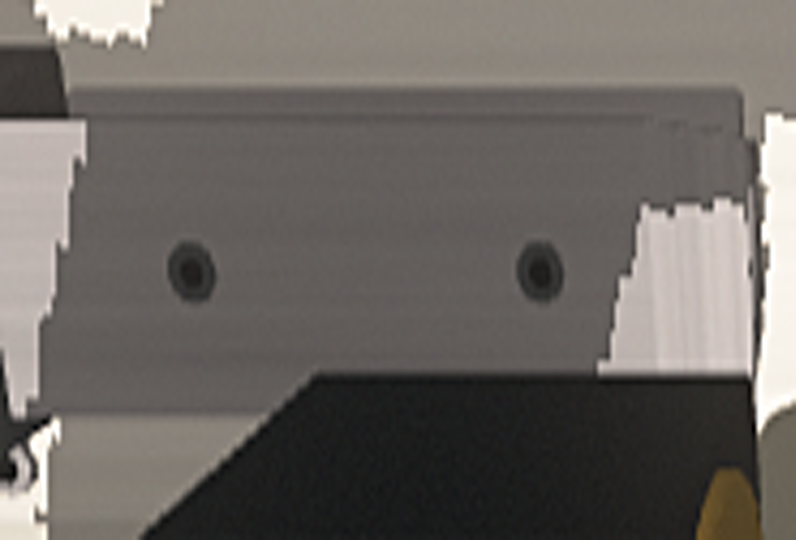

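The rail centre and the reader origin both lie 6.7 mm from the TCP across the rail, and the two are parallel to within 0.1°. So I only need to go down and then straight along -tool z. The mouth is about 65 mm from the reader origin.

{"name": "apply_moves", "arguments": {"jaw": [1,1,1,1,1,1,1,1,1], "dp": [[0,0.01,0],[0,0.025,0],[0,0.04,-0.005],[0,0.0475,-0.012],[0,0.0475,-0.019],[0,0.0475,-0.025],[0,0.0475,-0.025],[0,0.0475,-0.025],[0,0.0475,-0.025]], "twist": [0,0,0,0,0,0,0,0,0]}}

```text
clock: 6.8
position: [563.1, -21.6, 64.0]
orientation: [-90.0, -0.0, -165.6]
contact_force: [-0.1, -0.3, -5.8]
finger_gap: 43.7
```

```bash
python3 - <<'E'
from h import *
s=state(); print(s['clock'],s['position'],s['orientation'],s['contact_force'],s['moment'])
im,W=grab('side'); c=im['color'][:,:,::-1]
p=np.array([545,20,30]); u,v=proj(im,W,p).astype(int); print(u,v)
a=cv2.resize(c[v-50:v+50,u-66:u+66],None,fx=3,fy=3,interpolation=cv2.INTER_CUBIC)
im,W=grab('scene'); c=im['color'][:,:,::-1]; u,v=proj(im,W,p).astype(int); print(u,v)
b=cv2.resize(c[v-50:v+50,u-66:u+66],None,fx=3,fy=3,interpolation=cv2.INTER_CUBIC)
cv2.imwrite('pics/pre.png',np.hstack([a,b]))
E
```

```text
6.8 [563.11737758 -21.55152179  64.0450257 ] [-8.99695634e+01 -3.23222446e-02 -1.65637725e+02] [-0.12468754 -0.32636999 -5.80597552] [0.01857628 0.04554093 0.08976153]
236 192
264 193
```

View pics/pre.png

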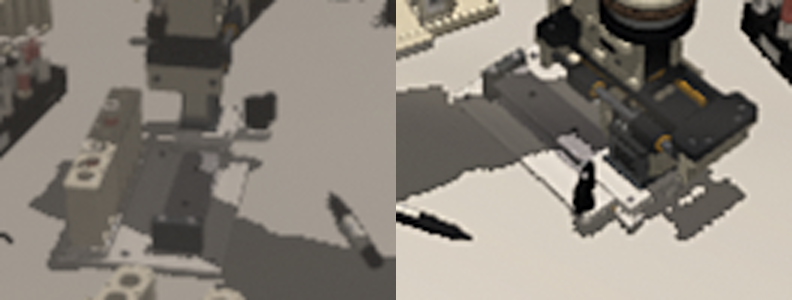

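The views show the reader square in front of the rail mouth with clearance all round. Entering the rail.

{"name": "apply_moves", "arguments": {"jaw": [1,1,1,1,1,1,1,1,1,1,1,1,1,1], "dp": [[0,0.0004,-0.002],[0,0.0004,-0.004],[0,0.0004,-0.006],[0,0.0004,-0.008],[0,0.0004,-0.01],[0,0.0004,-0.012],[0,0.0004,-0.014],[0,0.0004,-0.016],[0,0.0004,-0.018],[0,0.0004,-0.02],[0,0.0004,-0.021],[0,0.0004,-0.022],[0,0.0004,-0.022],[0,0.0004,-0.022]], "twist": [0,0,0,0,0,0,0,0,0,0,0,0,0,0]}}

```text
clock: 8.65
position: [557.5, -0.3, 63.5]
orientation: [-90.0, -0.1, -165.6]
contact_force: [-0.0, 0.0, -4.9]
finger_gap: 44.1
```

```bash
python3 - <<'E'
from h import *
s=state(); print(s['clock'],s['position'],s['orientation'],s['contact_force'],s['moment'],s['finger_gap'])
E
```

```text
8.65 [ 5.57498032e+02 -2.50401371e-01  6.34533430e+01] [-8.99795156e+01 -5.38158041e-02 -1.65643555e+02] [-0.0359643   0.04485723 -4.85947561] [-0.00088297  0.02962135 -0.06487349] 44.127764586662394
```

{"name": "apply_moves", "arguments": {"jaw": [1,1,1,1,1,1,1,1,1,1,1,1,1,1], "dp": [[0,0,-0.002],[0,0,-0.004],[0,0,-0.006],[0,0,-0.008],[0,0,-0.01],[0,0,-0.012],[0,0,-0.014],[0,0,-0.016],[0,0,-0.018],[0,0,-0.02],[0,0,-0.022],[0,0,-0.024],[0,0,-0.026],[0,0,-0.026]], "twist": [0,0,0,0,0,0,0,0,0,0,0,0,0,0]}}

```text
clock: 10.4
position: [550.6, 25.2, 63.3]
orientation: [-90.0, -0.1, -165.6]
contact_force: [-2.8, -1.2, -5.8]
finger_gap: 43.9
```

```bash
python3 - <<'E'
from h import *
s=state(); print(s['clock'],s['position'],s['orientation'],s['contact_force'],s['moment'],s['finger_gap'])
im,W=grab('scene'); c=im['color'][:,:,::-1]; p=np.array([545,20,30]); u,v=proj(im,W,p).astype(int)
b=cv2.resize(c[v-60:v+50,u-66:u+66],None,fx=4,fy=4,interpolation=cv2.INTER_CUBIC)
cv2.imwrite('pics/in1.png',b)
E
```

```text
10.4 [550.58769899  25.24314358  63.29092393] [-8.99994343e+01 -9.88845750e-02 -1.65629154e+02] [-2.83868341 -1.19044518 -5.75598917] [-0.28775685  0.85574803  0.04948153] 43.85639849320301
```

{"name": "apply_moves", "arguments": {"jaw": [1,1,1,1,1,1,1,1,1,1,1,1,1,1], "dp": [[0.0003,0,-0.0],[0.0006,0,0],[0.0006,0,-0.002],[0.0006,0,-0.005],[0.0006,0,-0.008],[0.0006,0,-0.011],[0.0006,0,-0.014],[0.0006,0,-0.017],[0.0006,0,-0.02],[0.0006,0,-0.023],[0.0006,0,-0.026],[0.0006,0,-0.029],[0.0006,0,-0.03],[0.0006,0,-0.03]], "twist": [0,0,0,0,0,0,0,0,0,0,0,0,0,0]}}

```text
clock: 12.2
position: [542.7, 54.4, 63.4]
orientation: [-90.0, -0.1, -165.6]
contact_force: [-0.4, 0.3, -5.0]
finger_gap: 44.2
```

```bash
python3 - <<'E'
from h import *
s=state(); print(s['clock'],s['position'],s['orientation'],s['contact_force'],s['moment'],s['finger_gap'])
E
```

```text
12.2 [542.74970958  54.43668486  63.39718459] [-9.00115776e+01 -7.05784640e-02 -1.65620139e+02] [-0.42327838  0.29426575 -5.0482925 ] [0.11180437 0.13018054 0.03497942] 44.19353176919024
```

{"name": "apply_moves", "arguments": {"jaw": [1,1,1,1,1,1,1,1,1,1,1,1,1,1,1,1,1], "dp": [[0,0,-0.003],[0,0,-0.006],[0,0,-0.009],[0,0,-0.012],[0,0,-0.015],[0,0,-0.018],[0,0,-0.021],[0,0,-0.024],[0,0,-0.027],[0,0,-0.03],[0,0,-0.033],[0,0,-0.036],[0,0,-0.039],[0,0,-0.042],[0,0,-0.045],[0,0,-0.046],[0,0,-0.046]], "twist": [0,0,0,0,0,0,0,0,0,0,0,0,0,0,0,0,0]}}

```text
clock: 14.32
position: [531.3, 99.1, 63.4]
orientation: [-90.0, -0.1, -165.6]
contact_force: [-0.0, -0.2, -5.5]
finger_gap: 44.0
```

```bash
python3 - <<'E'
from h import *
s=state(); print(s['clock'],s['position'],s['orientation'],s['contact_force'],s['moment'],s['finger_gap'])
E
```

```text
14.325 [531.2853679   99.09045404  63.40037271] [-9.00135186e+01 -7.21303726e-02 -1.65615013e+02] [-0.00715617 -0.23197105 -5.46364507] [-0.02322928  0.14959132 -0.03283313] 44.009237805965945
```

{"name": "apply_moves", "arguments": {"jaw": [1,1,1,1,1,1,1,1,1,1], "dp": [[0,0,-0.002],[0,0,-0.004],[0,0,-0.006],[0,0,-0.0075],[0,0,-0.009],[0,0,-0.01],[0,0,-0.011],[0,0,-0.0115],[0,0,-0.0115],[0,0,-0.0115]], "twist": [0,0,0,0,0,0,0,0,0,0]}}

```text
clock: 15.58
position: [528.4, 110.3, 63.4]
orientation: [-90.0, -0.1, -165.6]
contact_force: [-0.7, -0.1, -4.9]
finger_gap: 43.6
```

{"name": "apply_moves", "arguments": {"jaw": [1,1,1,1,1], "dp": [[0,0,-0.0005],[0,0,-0.001],[0,0,-0.0015],[0,0,-0.0015],[0,0,-0.0015]], "twist": [0,0,0,0,0]}}

```text
clock: 16.2
position: [528.1, 111.8, 63.4]
orientation: [-90.0, -0.1, -165.6]
contact_force: [-0.3, -0.7, -5.2]
finger_gap: 43.7
```

{"name": "apply_moves", "arguments": {"jaw": [1,1,1,1,1], "dp": [[0,0,-0.0005],[0,0,-0.001],[0,0,-0.0015],[0,0,-0.0015],[0,0,-0.0015]], "twist": [0,0,0,0,0]}}

```text
clock: 16.82
position: [528.0, 111.9, 63.4]
orientation: [-89.9, -0.1, -165.7]
contact_force: [1.6, -5.6, -4.3]
finger_gap: 44.2
```

```bash
python3 - <<'E'
from h import *
s=state(); print(s['clock'],s['position'],s['orientation'],s['contact_force'],s['moment'],s['finger_gap'])
E
```

```text
16.825 [528.02510465 111.92971947  63.44737529] [-8.99440048e+01 -6.93619732e-02 -1.65657722e+02] [ 1.59769762 -5.5692187  -4.26798757] [-1.28539112 -0.27806668  0.12094631] 44.17337372372883
```

It reached the stop at about 6 N, within 1.5 mm of the predicted home. Now I lower it the last 0.6 mm while keeping a light push, then look at the forces before releasing.

{"name": "apply_moves", "arguments": {"jaw": [1,1,1,1,1], "dp": [[0,0.0002,-0.001],[0,0.0004,-0.001],[0,0.0006,-0.001],[0,0.0006,-0.001],[0,0.0006,-0.001]], "twist": [0,0,0,0,0]}}

```text
clock: 17.45
position: [528.2, 112.0, 63.0]
orientation: [-89.9, -0.1, -165.7]
contact_force: [0.7, -5.4, -3.7]
finger_gap: 43.6
```

```bash
python3 - <<'E'
from h import *
s=state(); print(s['clock'],s['position'],s['orientation'],s['contact_force'],s['moment'],s['finger_gap'])
E
```

```text
17.45 [528.15658076 111.99285831  63.03245109] [-8.98833844e+01 -5.64526290e-02 -1.65682212e+02] [ 0.69145282 -5.39264977 -3.72953019] [-1.3124247  -0.11860906  0.20740461] 43.55148089441441
```

{"name": "apply_moves", "arguments": {"jaw": [-1,-1,-1,-1,-1,-1,-1,-1,-1,-1,-1,-1], "dp": [[0,0,0],[0,0,0],[0,0,0],[0,0,0],[0,-0.01,0],[0,-0.03,0],[0,-0.05,0],[0.01,-0.07,0],[0.03,-0.08,0],[0.05,-0.08,0],[0.062,-0.08,0],[0.062,-0.08,0]], "twist": [0,0,0,0,0,0,0,0,0,0,0,0]}}

```text
clock: 18.95
position: [467.7, 96.7, 143.4]
orientation: [-89.9, -0.0, -165.7]
contact_force: [0.5, 0.1, 0.1]
finger_gap: 91.5
```

```bash
python3 - <<'E'
from h import *
s=state(); print(s['clock'],s['position'],s['orientation'],s['contact_force'],s['moment'],s['finger_gap'])
im,W=grab('wrist'); c=im['color'][:,:,::-1]; cv2.imwrite('pics/w4raw.png',c); np.savez('pics/w4.npz',W=W,p=s['position'],o=s['orientation'])
cv2.imwrite('pics/w4.png',cv2.resize(c[60:270,120:400],None,fx=2.8,fy=2.8,interpolation=cv2.INTER_CUBIC))
E
```

```text
18.95 [467.71931506  96.6695737  143.40082845] [-8.98753945e+01 -4.80014537e-02 -1.65693356e+02] [0.54298401 0.09125358 0.0614861 ] [0.02712626 0.17239273 0.01855523] 91.54056368250221
```

View pics/w4.png

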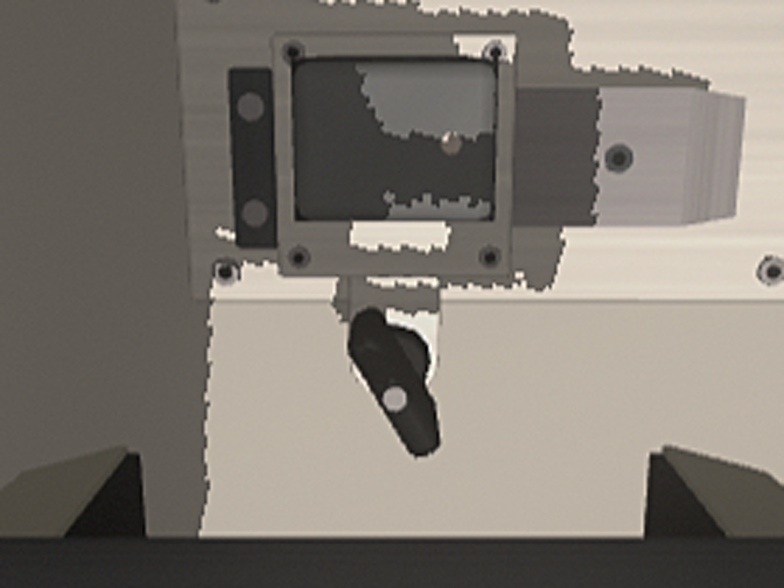

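The picture shows the carriage's edge flush against the end stop (crop column 275). The wing runs from about (370,318) to (425,450), with its dot at (395,399). Now I get the wing angle and the axis position.

```bash
python3 - <<'E'
from h import *
im,_=grab('wrist'); d=np.load('pics/w4.npz'); W,p=d['W'],d['p']; c=cv2.imread('pics/w4raw.png')
a=np.radians(14.32); ex=np.array([np.cos(a),np.sin(a),0]); ey=np.array([-np.sin(a),np.cos(a),0])
f=lambda u,v,z:onz(im,W,120+u/2.8,60+v/2.8,z)
st=lambda q:(round(float((q-p)@ex),1),round(float((q-p)@ey),1))
print('dot',st(f(395,399,81.5)), 'axis proj crop',((proj(im,W,np.array([p[0],p[1],81.5]))-[120,60])*2.8).round())
g=cv2.cvtColor(c,cv2.COLOR_BGR2GRAY); m=np.zeros_like(g); m[168:226,240:282]=(g[168:226,240:282]<62)*255
cn=max(cv2.findContours(m,cv2.RETR_EXTERNAL,cv2.CHAIN_APPROX_NONE)[0],key=cv2.contourArea)[:,0,:]
Q=np.array([st(onz(im,W,u,v,81.5)) for u,v in cn]); r=cv2.minAreaRect(Q.astype(np.float32)); print('rect z81.5',r)
# low tip edges: rows crop 370..440
for side in (np.min,np.max):
    pts=[]
    for v in range(190,216):
        k=cn[cn[:,1]==v]
        if len(k): pts.append(st(onz(im,W,side(k[:,0]),v,81.5)))
    l=cv2.fitLine(np.array(pts,np.float32),cv2.DIST_HUBER,0,.01,.01).ravel(); print('edge',np.degrees(np.arctan2(l[1],l[0])).round(1)%180,l[2:])
# stop / carriage gap and station relation: carriage top corners z 47.5
for u,v in [(275,35),(516,35),(512,273),(280,275)]: print('carr',st(f(u,v,47.5)))
E
```

```text
dot (-0.2, 0.6) axis proj crop [397. 398.]
rect z81.5 ((5.4005842208862305, -1.7196598052978516), (39.275264739990234, 17.308074951171875), 30.225448608398438)
edge 30.0 [-0.24615386  4.6384616 ]
edge 13.2 [ 2.12 -7.24]
carr (87.3, 31.3)
carr (87.3, -30.8)
carr (25.3, -31.7)
carr (24.8, 32.0)
```

The wing lies at 30° in the station frame and its axis is within 0.6 mm of the TCP. Going down to grip the wing across its 9 mm.

{"name": "apply_moves", "arguments": {"jaw": [-1,-1,-1,-1,-1,-1,-1,-1,-1,-1,-1,-1], "dp": [[0,0,-0.0005],[0,0,-0.0005],[0,0,-0.0005],[0,0.01,-0.0005],[0,0.03,-0.0005],[0,0.05,-0.0005],[0,0.065,-0.0005],[0,0.08,-0.0005],[0,0.088,-0.0005],[0,0.0905,-0.0005],[0,0.0905,-0.0005],[0,0.0905,-0.0005]], "twist": [-8,-16,-24,-30,-30,-30,-30,-30,-30,-30,-30,-30]}}

```text
clock: 20.55
position: [469.3, 97.5, 53.4]
orientation: [-89.9, -0.0, -135.7]
contact_force: [-0.2, 0.5, -0.1]
finger_gap: 91.8
```

```bash
cat >> h.py <<'E'
def rd(n=6):
    A=[]
    for i in range(n):
        s=state(); A.append(np.r_[s['contact_force'],s['moment'],s['position'],s['orientation'],s['finger_gap'],s['qpos'][6],s['joint_efforts'][6]]); cams.get_image('side')
    A=np.array(A); m=A.mean(0)
    print('t',s['clock'],'F',m[:3].round(2),'M',m[3:6].round(3),'Mz sd',A[:,5].std().round(3),'p',m[6:9].round(2),'o',m[9:12].round(2),'gap',m[12].round(2),'j7',m[13].round(2),'tau7',m[14].round(3))
E
python3 -c "
from h import *
rd(4)"
```

```text
t 20.7 F [ 0.04 -0.11  0.03] M [ 0.025  0.073 -0.001] Mz sd 0.035 p [469.23  97.44  53.36] o [-8.9870e+01 -1.0000e-02 -1.3569e+02] gap 91.74 j7 -71.93 tau7 0.0
```

{"name": "apply_moves", "arguments": {"jaw": [-1,-1,-1], "dp": [[0.0015,0.0005,-0.0011],[0.0015,0.0005,-0.0011],[0.0015,0.0005,-0.0011]], "twist": [0,0,0]}}

```text
clock: 21.12
position: [467.2, 97.1, 52.7]
orientation: [-89.9, -0.0, -135.7]
contact_force: [-0.3, -0.4, -0.5]
finger_gap: 91.8
```

{"name": "apply_moves", "arguments": {"jaw": [0.5,1,1,1,1,1,1,1,1], "dp": [[0,0,0],[0,0,0],[0,0,0],[0,0,0],[0,0,0],[0,0,0],[0,0,0],[0,0,0],[0,0,0]], "twist": [0,0,0,0,0,0,0,0,0]}}

```text
clock: 22.25
position: [467.2, 96.9, 52.7]
orientation: [-89.9, -0.0, -135.7]
contact_force: [0.9, -0.1, 0.9]
finger_gap: 8.4
```

```bash
python3 -c "
from h import *
rd(6)"
```

```text
t 22.5 F [ 0.22 -0.67  0.36] M [-0.109  0.073 -0.024] Mz sd 0.024 p [467.26  96.9   52.74] o [-8.9870e+01 -3.0000e-02 -1.3571e+02] gap 8.8 j7 -71.99 tau7 0.03
```

{"name": "apply_moves", "arguments": {"jaw": [1,1,1,1,1], "dp": [[0,0,0],[0,0,0],[0,0,0],[0,0,0],[0,0,0]], "twist": [4,8,12,14,14]}}

```text
clock: 23.18
position: [467.1, 97.1, 52.7]
orientation: [-89.9, -0.0, -149.7]
contact_force: [-0.4, -0.0, 1.5]
finger_gap: 8.5
```

```bash
python3 -c "
from h import *
rd(8)"
```

```text
t 23.525 F [-0.84  0.72  0.87] M [0.185 0.295 0.086] Mz sd 0.02 p [467.1   97.06  52.73] o [ -89.88   -0.   -149.66] gap 8.78 j7 -83.66 tau7 -0.106
```

{"name": "apply_moves", "arguments": {"jaw": [1,1,1,1], "dp": [[0,0,0],[0,0,0],[0,0,0],[0,0,0]], "twist": [3,6,6,6]}}

```text
clock: 24.08
position: [466.9, 96.7, 52.7]
orientation: [-89.9, -0.0, -155.6]
contact_force: [-2.3, -1.3, 2.2]
finger_gap: 9.0
```

```bash
python3 -c "
from h import *
rd(6)"
```

```text
t 24.325 F [-1.35 -1.4   2.45] M [-0.245  0.435  0.067] Mz sd 0.025 p [466.96  96.68  52.71] o [-8.9870e+01 -2.0000e-02 -1.5567e+02] gap 8.79 j7 -88.66 tau7 -0.054
```

{"name": "apply_moves", "arguments": {"jaw": [1,1,1,1], "dp": [[0,0,0],[0,0,0],[0,0,0],[0,0,0]], "twist": [3,6,6,6]}}

```text
clock: 24.88
position: [466.9, 96.5, 52.7]
orientation: [-89.9, -0.0, -161.6]
contact_force: [-2.1, -2.6, 3.7]
finger_gap: 9.1
```

```bash
python3 -c "
from h import *
rd(6)"
```

```text
t 25.125 F [-2.17 -2.43  3.42] M [-0.469  0.571  0.099] Mz sd 0.014 p [466.85  96.47  52.7 ] o [-8.9860e+01 -2.0000e-02 -1.6166e+02] gap 8.85 j7 -93.66 tau7 -0.082
```

{"name": "apply_moves", "arguments": {"jaw": [1,1,1,1], "dp": [[0,0,0],[0,0,0],[0,0,0],[0,0,0]], "twist": [3,6,6,6]}}

```text
clock: 25.68
position: [466.8, 96.2, 52.7]
orientation: [-89.8, -0.0, -167.6]
contact_force: [-2.3, -2.1, 4.4]
finger_gap: 8.8
```

```bash
python3 -c "
from h import *
rd(6)"
```

```text
t 25.925 F [-2.85 -3.13  4.9 ] M [-0.63   0.701  0.139] Mz sd 0.028 p [466.76  96.26  52.7 ] o [-8.9850e+01 -2.0000e-02 -1.6766e+02] gap 8.82 j7 -98.65 tau7 -0.125
```

{"name": "apply_moves", "arguments": {"jaw": [1,1,1,1], "dp": [[0,0,0],[0,0,0],[0,0,0],[0,0,0]], "twist": [3,6,6,6]}}

```text
clock: 26.48
position: [466.7, 96.1, 52.7]
orientation: [-89.8, -0.0, -173.6]
contact_force: [-3.3, -3.6, 5.5]
finger_gap: 9.1
```

```bash
python3 -c "
from h import *
rd(6)"
```

```text
t 26.725 F [-3.17 -3.64  5.46] M [-0.744  0.743  0.129] Mz sd 0.033 p [466.7   96.1   52.69] o [-8.9840e+01 -1.0000e-02 -1.7361e+02] gap 8.82 j7 -103.62 tau7 -0.148
```

Side forces of about 5 N have built up because the grip is slightly off the knob's axis. I'll let go, look from above and re-grip centred before going on.

{"name": "apply_moves", "arguments": {"jaw": [-1,-1,-1,-1,-1,-1,-1,-1,-1,-1], "dp": [[0,0,0],[0,0,0],[0,0,0],[0,-0.01,0],[0,-0.03,0],[0,-0.055,0],[0,-0.08,0],[0,-0.09,0],[0,-0.09,0],[0,-0.09,0]], "twist": [0,0,0,0,0,0,0,0,0,0]}}

```text
clock: 28.02
position: [466.0, 96.2, 141.9]
orientation: [-89.8, -0.1, -173.6]
contact_force: [0.1, 0.3, -0.6]
finger_gap: 92.1
```

```bash
python3 - <<'E'
from h import *
rd(3)
s=state(); im,W=grab('wrist'); c=im['color'][:,:,::-1]; cv2.imwrite('pics/w5raw.png',c); np.savez('pics/w5.npz',W=W,p=s['position'],o=s['orientation'])
cv2.imwrite('pics/w5.png',cv2.resize(c[60:270,120:400],None,fx=2.8,fy=2.8,interpolation=cv2.INTER_CUBIC))
E
```

```text
t 28.125 F [ 0.03  0.11 -0.67] M [0.058 0.137 0.021] Mz sd 0.008 p [465.95  96.17 141.81] o [-8.9830e+01 -1.1000e-01 -1.7361e+02] gap 91.84 j7 -101.71 tau7 -0.0
```

View pics/w5.png

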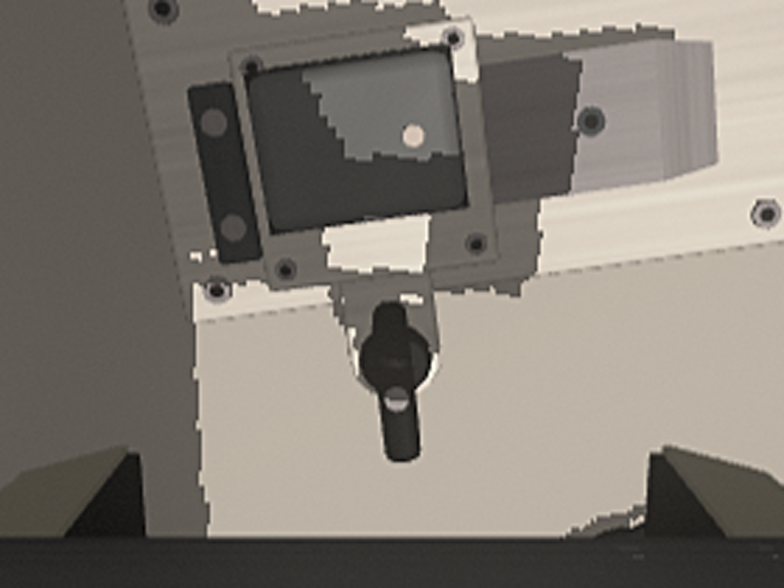

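The reader is still against the stop (stop edge and carriage edge meet at crop (232–262, 90–262)). The knob kept its angle, with the wing almost vertical in the picture and its dot at (396,398). I work out the axis, the wing angle and the remaining gap to the stop.

```bash
python3 - <<'E'
from h import *
im,_=grab('wrist')
for n,dot,cs in [('w4',(395,399),[(275,35),(516,35),(512,273),(280,275)]),('w5',(396,398),[(231,52),(472,18),(498,258),(266,290)])]:
    d=np.load(f'pics/{n}.npz'); W,p,o=d['W'],d['p'],d['o']
    f=lambda u,v,z:onz(im,W,120+u/2.8,60+v/2.8,z)
    print(n,'dot',f(*dot,81.5).round(1),'tcp',p.round(1)); C=np.array([f(*q,47.5) for q in cs]); print(' carr centre',C.mean(0).round(1))
    if n=='w5':
        for (a,b) in [((381,400),(387,458)),((412,390),(420,452))]:
            D=f(*a,81.5)-f(*b,81.5); print('wing edge dir world',np.degrees(np.arctan2(D[1],D[0])).round(1),'station',(np.degrees(np.arctan2(D[1],D[0]))-14.32).round(1),'tool',(np.degrees(np.arctan2(D[1],D[0]))-(o[2]+180)).round(1))
        a=np.radians(o[2]); ax=np.array([np.cos(a),np.sin(a),0]); az=np.array([-np.sin(a),np.cos(a),0]); q=f(*dot,81.5)-p
        print('dot rel tool x,z',(q@ax).round(2),(q@az).round(2))
E
```

```text
w4 dot [467.4  97.2  81.5] tcp [467.7  96.7 143.4]
 carr centre [522.1 110.8  47.5]
w5 dot [466.3  96.5  81.5] tcp [466.   96.2 141.8]
 carr centre [520.8 110.2  47.5]
wing edge dir world 11.8 station -2.5 tool 5.4
wing edge dir world 13.7 station -0.7 tool 7.3
dot rel tool x,z -0.33 -0.25
```

The reader has been drawn about 1.2 mm towards -x, so the gib is taking up the play. The wing is at about -1.6° in the station frame. Re-gripping aligned with the wing.

{"name": "apply_moves", "arguments": {"jaw": [-1,-1,-1,-1,-1,-1,-1,-1,-1,-1], "dp": [[-0.0003,0.005,-0.0002],[-0.0003,0.02,-0.0002],[-0.0003,0.04,-0.0002],[-0.0003,0.06,-0.0002],[-0.0003,0.075,-0.0002],[-0.0003,0.085,-0.0002],[-0.0003,0.089,-0.0002],[-0.0003,0.089,-0.0002],[-0.0003,0.089,-0.0002],[-0.0003,0.089,-0.0002]], "twist": [-3,-6,-6,-6,-6,-6,-6,-6,-6,-6]}}

```text
clock: 29.52
position: [466.8, 96.3, 53.5]
orientation: [-89.8, -0.0, -167.6]
contact_force: [0.1, -0.1, 0.6]
finger_gap: 91.7
```

```bash
python3 - <<'E'
from h import *
rd(3)
s=state(); a=np.radians(s['orientation'][2]); q=np.array([466.3,96.5])-s['position'][:2]
print('corr x,z',q@[np.cos(a),np.sin(a)], q@[-np.sin(a),np.cos(a)])
E
```

```text
t 29.625 F [-0.28  0.36  0.38] M [-0.002  0.123  0.014] Mz sd 0.024 p [466.76  96.29  53.45] o [-8.9840e+01 -6.0000e-02 -1.6761e+02] gap 91.72 j7 -98.29 tau7 0.0
corr x,z 0.24160010874242957 -0.2975741560424615
```

{"name": "apply_moves", "arguments": {"jaw": [-1,-1,0.5,1,1,1,1,1,1,1], "dp": [[0.0003,0.0005,-0.0003],[0.0003,0.0005,-0.0003],[0.0003,0.0005,-0.0003],[0.0003,0.0005,-0.0003],[0.0003,0.0005,-0.0003],[0.0003,0.0005,-0.0003],[0.0003,0.0005,-0.0003],[0.0003,0.0005,-0.0003],[0.0003,0.0005,-0.0003],[0.0003,0.0005,-0.0003]], "twist": [0,0,0,0,0,0,0,0,0,0]}}

```text
clock: 30.92
position: [466.3, 96.5, 52.8]
orientation: [-89.8, -0.1, -167.6]
contact_force: [-0.9, -0.2, 0.3]
finger_gap: 16.2
```

{"name": "apply_moves", "arguments": {"jaw": [1,1,1,1], "dp": [[0,0,-0.0005],[0,0,-0.001],[0,0,-0.001],[0,0,-0.001]], "twist": [0,0,0,0]}}

```text
clock: 31.42
position: [466.4, 96.0, 52.8]
orientation: [-89.8, -0.1, -167.7]
contact_force: [0.9, -5.2, 1.3]
finger_gap: 9.0
```

```bash
python3 -c "
from h import *
rd(6)"
```

```text
t 31.675 F [ 1.26 -5.27  0.45] M [-0.977 -0.129  0.212] Mz sd 0.024 p [466.37  96.02  52.84] o [-8.9760e+01 -7.0000e-02 -1.6766e+02] gap 8.83 j7 -98.46 tau7 -0.206
```

The carriage is against the stop: pushing with 5 N moves nothing. The torque reads 0.21 N m, part of which may come from that push. I'll relax it and read again.

{"name": "apply_moves", "arguments": {"jaw": [1,1,1], "dp": [[0,0,0.0002],[0,0,0.0003],[0,0,0.0003]], "twist": [0,0,0]}}

```text
clock: 32.1
position: [466.4, 95.9, 52.8]
orientation: [-89.8, -0.1, -167.6]
contact_force: [0.3, -0.7, -0.3]
finger_gap: 8.6
```

```bash
python3 -c "
from h import *
rd(8)"
```

```text
t 32.45 F [ 0.26 -0.82  0.15] M [-0.068  0.082  0.196] Mz sd 0.03 p [466.39  95.91  52.83] o [-8.9770e+01 -7.0000e-02 -1.6765e+02] gap 8.8 j7 -98.42 tau7 -0.2
```

{"name": "apply_moves", "arguments": {"jaw": [1,1,1], "dp": [[0,0,0],[0,0,0],[0,0,0]], "twist": [1,2,2]}}

```text
clock: 32.88
position: [466.4, 95.9, 52.8]
orientation: [-89.8, -0.1, -169.7]
contact_force: [0.2, -0.2, 0.3]
finger_gap: 8.7
```

```bash
python3 -c "
from h import *
rd(8)"
```

```text
t 33.225 F [-0.11 -0.9   0.25] M [-0.022  0.123  0.162] Mz sd 0.011 p [466.39  95.91  52.84] o [-8.9770e+01 -7.0000e-02 -1.6966e+02] gap 8.87 j7 -100.1 tau7 -0.176
```

{"name": "apply_moves", "arguments": {"jaw": [1,1,1], "dp": [[0,0,0],[0,0,0],[0,0,0]], "twist": [1.5,3,3]}}

```text
clock: 33.65
position: [466.4, 95.9, 52.8]
orientation: [-89.8, -0.1, -172.7]
contact_force: [-0.0, -1.6, -0.0]
finger_gap: 9.1
```

```bash
python3 -c "
from h import *
rd(8)"
```

```text
t 34.0 F [ 0.02 -1.21  0.15] M [-0.081  0.122  0.178] Mz sd 0.033 p [466.38  95.86  52.84] o [-8.9760e+01 -6.0000e-02 -1.7266e+02] gap 8.81 j7 -102.6 tau7 -0.206
```

{"name": "apply_moves", "arguments": {"jaw": [1,1,1], "dp": [[0,0,0],[0,0,0],[0,0,0]], "twist": [1,2,2]}}

```text
clock: 34.42
position: [466.4, 95.9, 52.9]
orientation: [-89.8, -0.0, -174.7]
contact_force: [-0.3, -1.2, 0.5]
finger_gap: 8.9
```

```bash
python3 -c "
from h import *
rd(12)"
```

```text
t 34.975 F [-0.04 -1.19  0.64] M [-0.086  0.154  0.239] Mz sd 0.033 p [466.36  95.87  52.84] o [-8.9760e+01 -5.0000e-02 -1.7466e+02] gap 8.77 j7 -104.27 tau7 -0.246
```

Extra torque is now about 0.14 N m over slack, roughly 30 N, which is finger-tight and inside the window. Letting go and rising.

{"name": "apply_moves", "arguments": {"jaw": [-1,-1,-1,-1,-1,-1,-1,-1,-1,-1,-1], "dp": [[0,0,0],[0,0,0],[0,0,0],[0,0,0],[0,-0.01,0],[0,-0.03,0],[0,-0.055,0],[0,-0.08,0],[0,-0.09,0],[0,-0.09,0],[0,-0.09,0]], "twist": [0,0,0,0,0,0,0,0,0,0,0]}}

```text
clock: 36.4
position: [465.7, 96.0, 142.1]
orientation: [-89.8, -0.1, -174.7]
contact_force: [-0.4, -0.1, 0.7]
finger_gap: 91.7
```

```bash
python3 - <<'E'
from h import *
rd(3)
s=state(); im,W=grab('wrist'); c=im['color'][:,:,::-1]; cv2.imwrite('pics/w6raw.png',c); np.savez('pics/w6.npz',W=W,p=s['position'],o=s['orientation'])
cv2.imwrite('pics/w6.png',cv2.resize(c[60:270,120:400],None,fx=2.8,fy=2.8,interpolation=cv2.INTER_CUBIC))
E
```

```text
t 36.5 F [-0.57  0.35  0.48] M [ 0.057  0.131 -0.016] Mz sd 0.004 p [465.66  96.05 141.96] o [-8.9750e+01 -1.5000e-01 -1.7466e+02] gap 91.82 j7 -102.54 tau7 -0.001
```

View pics/w6.png

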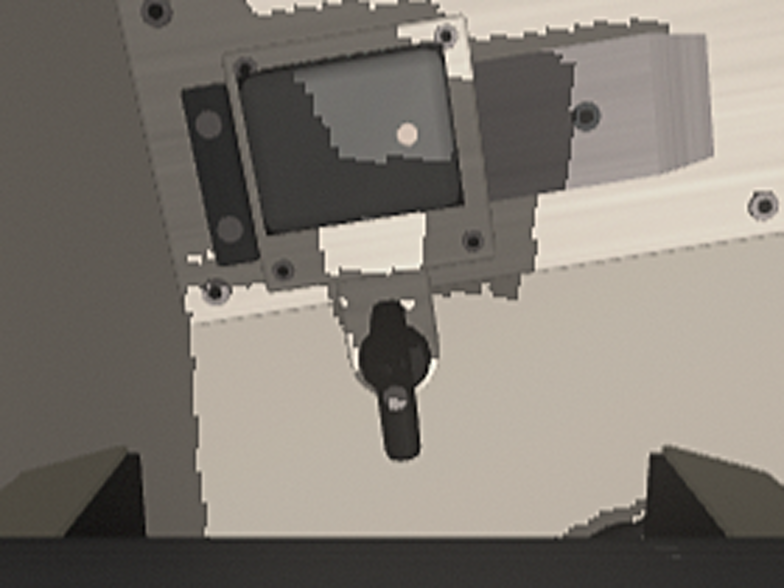

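The reader sits against the stop, and the jaws are clear of the knob. The wing sprang back a few degrees, as expected. One numeric check of home, comparing rail and plate screws against carriage screws before and after clamping, and of the other objects.

```bash
python3 - <<'E'
from h import *
im,_=grab('wrist')
P={'w4':dict(rail=(619,158),car=[(292,52),(496,51),(490,258),(298,258)],stop=[(250,107),(254,213)],dot=(395,399)),
   'w6':dict(rail=(585,117),car=[(245,68),(446,36),(473,241),(283,270)],stop=[(208,125),(230,229)],dot=(396,400))}
a=np.radians(14.32); ex=np.array([np.cos(a),np.sin(a),0]); ey=np.array([-np.sin(a),np.cos(a),0])
for n,q in P.items():
    d=np.load(f'pics/{n}.npz'); W=d['W']; f=lambda u,z:onz(im,W,120+u[0]/2.8,60+u[1]/2.8,z)
    C=np.mean([f(u,47.5) for u in q['car']],0); S=np.mean([f(u,55) for u in q['stop']],0); r=f(q['rail'],34)
    D=lambda v:(round(float(v@ex),1),round(float(v@ey),1))
    print(n,'carr-rail screw',D(C-r),'stop-carr',D(S-C),'carr world',C.round(1),'dot',f(q['dot'],81.5).round(1))
g0=cv2.imread('pics/scene0.png',0); s=grab('scene')[0]['color'][:,:,::-1]; g1=cv2.cvtColor(s,cv2.COLOR_BGR2GRAY)
m=(g0<45).astype(np.uint8); n=(g1<45).astype(np.uint8)
for nm,(x0,x1,y0,y1) in dict(marker=(178,228,200,228),mouse=(218,248,100,132)).items():
    for k in (m,n):
        M=cv2.moments(k[y0:y1,x0:x1],True); print(nm,round(M['m10']/M['m00']+x0,1),round(M['m01']/M['m00']+y0,1),M['m00'])
i,W=grab('scene'); print(state()['clock'])
E
```

```text
w4 carr-rail screw (0.9, 63.2) stop-carr (-0.4, 36.7) carr world [522.2 111.3  47.5] dot [467.4  97.2  81.5]
w6 carr-rail screw (-0.3, 62.1) stop-carr (0.9, 36.9) carr world [521.  110.2  47.5] dot [465.4  96.2  81.5]
marker 200.7 214.9 155.0
marker 201.8 215.5 141.0
mouse 233.1 117.1 404.0
mouse 229.5 116.7 585.0
36.75
```

The stop-to-carriage distance agrees (36.7 and 36.9 mm), but the rail-screw reference differs by 1.1 mm. To settle it, I compare brightness profiles across the joint between stop and carriage before and after clamping.

```bash
python3 - <<'E'
from h import *
im,_=grab('wrist')
a=np.radians(14.32); ex=np.array([np.cos(a),np.sin(a),0]); ey=np.array([-np.sin(a),np.cos(a),0]); o=np.array([530.3,79.3,0])
ys=np.arange(20,82,0.5)
for n in ('w4','w5','w6'):
    W=np.load(f'pics/{n}.npz')['W']; g=cv2.cvtColor(cv2.imread(f'pics/{n}raw.png'),cv2.COLOR_BGR2GRAY)
    for z,xs in ((46,(-17,-8)),(46,(2,12))):
        X=np.arange(*xs,0.5); uv=np.array([[proj(im,W,o+x*ex+y*ey+[0,0,z]) for y in ys] for x in X],np.float32)
        v=cv2.remap(g,uv[...,0],uv[...,1],cv2.INTER_LINEAR).mean(0)
        k=ys>=58; print(n,xs,'y58..81.5:',v[k].round(0).astype(int).tolist())
    X=np.arange(-10,10,0.5); z=34; yy=np.arange(-45,-15,0.5)
    uv=np.array([[proj(im,W,o+x*ex+y*ey+[0,0,z]) for y in yy] for x in X],np.float32)
    P=cv2.remap(g,uv[...,0],uv[...,1],cv2.INTER_LINEAR); m=cv2.moments((P<50).astype(np.uint8),True)
    print(n,'rail screw x,y',round(-10+.5*m['m10']*0+.5*m['m01']/m['m00'],2),round(-45+.5*m['m10']/m['m00'],2),m['m00'])
E
```

```text
w4 (-17, -8) y58..81.5: [55, 54, 49, 45, 48, 83, 112, 107, 105, 104, 105, 106, 106, 103, 75, 40, 39, 42, 44, 48, 53, 61, 65, 65, 66, 67, 67, 67, 66, 65, 64, 61, 56, 49, 44, 40, 39, 54, 81, 106, 107, 105, 104, 104, 104, 104, 104, 104]
w4 (2, 12) y58..81.5: [55, 54, 51, 46, 60, 84, 109, 108, 106, 106, 106, 107, 107, 103, 79, 36, 36, 41, 43, 44, 44, 45, 47, 49, 49, 49, 49, 49, 48, 47, 47, 45, 44, 42, 41, 40, 39, 51, 84, 110, 108, 106, 105, 104, 104, 104, 105, 105]
w4 rail screw x,y -2.0 -29.75 2.0
w5 (-17, -8) y58..81.5: [56, 55, 55, 54, 52, 46, 47, 74, 103, 109, 107, 105, 94, 60, 36, 38, 42, 44, 44, 47, 55, 61, 65, 65, 66, 67, 67, 68, 67, 64, 63, 60, 57, 49, 43, 40, 40, 58, 90, 107, 106, 104, 104, 104, 104, 104, 103, 103]
w5 (2, 12) y58..81.5: [58, 57, 56, 54, 53, 50, 52, 83, 108, 109, 108, 105, 92, 54, 32, 36, 41, 43, 43, 43, 44, 46, 48, 49, 49, 50, 49, 48, 48, 47, 46, 45, 44, 42, 41, 38, 38, 58, 92, 108, 106, 105, 104, 104, 104, 104, 104, 104]Traceback (most recent call last):
  File "<stdin>", line 14, in <module>
ZeroDivisionError: float division by zero
```

```bash
python3 - <<'E'
from h import *
im,_=grab('wrist')
a=np.radians(14.32); ex=np.array([np.cos(a),np.sin(a),0]); ey=np.array([-np.sin(a),np.cos(a),0]); o=np.array([530.3,79.3,0])
ys=np.arange(60,80,0.1)
for n in ('w4','w5','w6'):
    W=np.load(f'pics/{n}.npz')['W']; g=cv2.cvtColor(cv2.imread(f'pics/{n}raw.png'),cv2.COLOR_BGR2GRAY)
    for xs in ((-20,-15),(-15,-8),(-4,4),(4,12),(12,18)):
        X=np.arange(*xs,0.5); uv=np.array([[proj(im,W,o+x*ex+y*ey+[0,0,46]) for y in ys] for x in X],np.float32)
        v=cv2.remap(g,uv[...,0],uv[...,1],cv2.INTER_LINEAR).mean(0)
        A=(ys>62)&(ys<68); B=(ys>74); 
        ca=ys[A][np.where(v[A]>75)[0][-1]]; cb=ys[B][np.where(v[B]<75)[0][-1]]
        print(n,xs,'carr edge',ca.round(1),'stop far edge',cb.round(1),'diff',(cb-ca).round(1))
E
```

```text
w4 (-20, -15) carr edge 65.1 stop far edge 76.7 diff 11.6
w4 (-15, -8) carr edge 64.9 stop far edge 76.9 diff 12.0
w4 (-4, 4) carr edge 65.0 stop far edge 76.8 diff 11.8
w4 (4, 12) carr edge 65.0 stop far edge 76.8 diff 11.8
w4 (12, 18) carr edge 64.8 stop far edge 76.7 diff 11.9
w5 (-20, -15) carr edge 64.3 stop far edge 76.6 diff 12.3
w5 (-15, -8) carr edge 64.3 stop far edge 76.7 diff 12.4
w5 (-4, 4) carr edge 64.2 stop far edge 76.7 diff 12.5
w5 (4, 12) carr edge 64.2 stop far edge 76.7 diff 12.5
w5 (12, 18) carr edge 64.1 stop far edge 76.7 diff 12.6
w6 (-20, -15) carr edge 64.3 stop far edge 76.6 diff 12.3
w6 (-15, -8) carr edge 64.2 stop far edge 76.7 diff 12.5
w6 (-4, 4) carr edge 64.2 stop far edge 76.7 diff 12.5
w6 (4, 12) carr edge 64.2 stop far edge 76.7 diff 12.5
w6 (12, 18) carr edge 64.1 stop far edge 76.6 diff 12.5
```

The gap check shows the carriage backed off the stop by about 0.6 mm while I was tightening, and it was then clamped there. That isn't fully home, so I'll ease the clamp almost slack, push the case home again, then re-tighten.

{"name": "apply_moves", "arguments": {"jaw": [-1,-1,-1,-1,-0.5,0,0,0,1,1,1,1,1,1,1], "dp": [[0,0.02,0],[0,0.045,0],[0,0.07,0],[0,0.083,0],[0,0.089,0],[0,0.089,0],[0,0.089,0],[0,0.089,0],[0,0.089,0],[0,0.089,0],[0,0.089,0],[0,0.089,0],[0,0.089,0],[0,0.089,0],[0,0.089,0]], "twist": [-3,-6,-6,-6,-6,-6,-6,-6,-6,-6,-6,-6,-6,-6,-6]}}

```text
clock: 38.72
position: [466.3, 95.7, 53.6]
orientation: [-89.8, -0.1, -168.6]
contact_force: [0.4, -1.0, 0.5]
finger_gap: 8.7
```

{"name": "apply_moves", "arguments": {"jaw": [1,1,1,1], "dp": [[0,0,0],[0,0,0],[0,0,0],[0,0,0]], "twist": [-3,-6,-8,-8]}}

```text
clock: 39.22
position: [466.3, 95.6, 53.6]
orientation: [-89.8, -0.1, -160.7]
contact_force: [0.0, -1.6, 0.9]
finger_gap: 8.6
```

```bash
python3 -c "
from h import *
rd(5)"
```

```text
t 39.425 F [ 0.47 -1.61 -0.01] M [-0.155  0.052  0.068] Mz sd 0.028 p [466.32  95.56  53.63] o [-8.9770e+01 -1.3000e-01 -1.6068e+02] gap 8.65 j7 -92.27 tau7 -0.031
```

{"name": "apply_moves", "arguments": {"jaw": [1,1,1], "dp": [[0,0,0],[0,0,0],[0,0,0]], "twist": [-3,-6,-6]}}

```text
clock: 39.85
position: [466.4, 95.5, 53.6]
orientation: [-89.8, -0.2, -154.7]
contact_force: [0.6, -2.0, -0.5]
finger_gap: 8.9
```

```bash
python3 -c "
from h import *
rd(5)"
```

```text
t 40.05 F [ 0.51 -1.47 -0.28] M [-0.183 -0.018  0.042] Mz sd 0.031 p [466.35  95.53  53.62] o [-8.9780e+01 -1.5000e-01 -1.5472e+02] gap 8.75 j7 -87.28 tau7 0.034
```

{"name": "apply_moves", "arguments": {"jaw": [1,1,1], "dp": [[0,0,0],[0,0,0],[0,0,0]], "twist": [-3,-5,-5]}}

```text
clock: 40.48
position: [466.4, 95.6, 53.6]
orientation: [-89.8, -0.2, -149.7]
contact_force: [-0.3, -1.4, -0.0]
finger_gap: 9.0
```

```bash
python3 -c "
from h import *
rd(5)"
```

```text
t 40.675 F [ 0.83 -0.88 -0.17] M [-0.147 -0.037 -0.059] Mz sd 0.037 p [466.35  95.63  53.63] o [ -89.79   -0.17 -149.73] gap 8.87 j7 -83.11 tau7 0.106
```

The clamp is nearly slack now (tool torque about -0.1 N m). Releasing the knob and re-gripping the case to push it home.

{"name": "apply_moves", "arguments": {"jaw": [-1,-1,-1,-1,-1,-1,-1,-1,-1,-1,-1,-1,-1,-1,1,1,1,1,1], "dp": [[0,0,0],[0,0,0],[0,0,0],[0,-0.02,0],[0,-0.045,0],[0,-0.065,0],[-0.02,-0.07,0.006],[-0.045,-0.07,0.013],[-0.0602,-0.07,0.0173],[-0.0602,-0.065,0.0173],[-0.0602,-0.045,0.0173],[-0.0602,-0.025,0.0173],[-0.0602,-0.009,0.0173],[-0.0602,-0.009,0.0173],[-0.0602,-0.009,0.0173],[-0.0602,-0.009,0.0173],[-0.0602,-0.009,0.0173],[-0.0602,-0.009,0.0173],[-0.0602,-0.009,0.0173]], "twist": [0,0,0,0,0,4,8,12,16,16,16,16,16,16,16,16,16,16,16]}}

```text
clock: 43.1
position: [527.2, 111.1, 62.7]
orientation: [-89.8, -0.1, -165.7]
contact_force: [-0.0, 0.4, 0.3]
finger_gap: 46.2
```

```bash
python3 -c "
from h import *
rd(4)"
```

```text
t 43.25 F [0.13 0.04 0.78] M [0.095 0.155 0.029] Mz sd 0.01 p [527.14 111.12  62.64] o [-8.9750e+01 -9.0000e-02 -1.6572e+02] gap 44.43 j7 -96.77 tau7 -0.021
```

Now the push towards the stop (station +y = -tool z).

{"name": "apply_moves", "arguments": {"jaw": [1,1,1,1,1,1], "dp": [[0,0,0],[0,0,-0.0004],[0,0,-0.0008],[0,0,-0.0012],[0,0,-0.0016],[0,0,-0.0016]], "twist": [0,0,0,0,0,0]}}

```text
clock: 44.05
position: [527.1, 111.7, 62.7]
orientation: [-89.7, -0.1, -165.8]
contact_force: [1.8, -5.2, 1.8]
finger_gap: 43.9
```

```bash
python3 -c "
from h import *
rd(4)"
```

```text
t 44.2 F [ 1.39 -5.11  1.49] M [-1.065 -0.153  0.085] Mz sd 0.008 p [527.06 111.73  62.69] o [-8.9700e+01 -9.0000e-02 -1.6576e+02] gap 43.88 j7 -96.94 tau7 -0.086
```

{"name": "apply_moves", "arguments": {"jaw": [1,1,1], "dp": [[0,0,-0.0012],[0,0,-0.002],[0,0,-0.002]], "twist": [0,0,0]}}

```text
clock: 44.62
position: [527.0, 111.8, 62.7]
orientation: [-89.6, -0.1, -165.8]
contact_force: [1.8, -6.8, 1.4]
finger_gap: 43.7
```

```bash
python3 -c "
from h import *
rd(3)"
```

```text
t 44.725 F [ 1.9  -7.24  1.3 ] M [-1.415 -0.219  0.253] Mz sd 0.022 p [527.03 111.81  62.72] o [-8.959e+01 -9.000e-02 -1.658e+02] gap 43.75 j7 -97.15 tau7 -0.271
```

Home again: 7.5 N on the stop and no further motion. Back to the knob, which I re-grip centred.

{"name": "apply_moves", "arguments": {"jaw": [-1,-1,-1,-1,-1,-1,-1,-1,-1,-1,-1,0,0,0,1,1,1,1,1,1], "dp": [[0,0,0],[0,0,0],[0,0,0],[0,-0.02,0],[0,-0.045,0],[0.01,-0.055,0],[0.035,-0.055,0],[0.0627,-0.055,0.0001],[0.0627,-0.035,0.0001],[0.0627,-0.01,0.0001],[0.0627,0.006,0.0001],[0.0627,0.0098,0.0001],[0.0627,0.0098,0.0001],[0.0627,0.0098,0.0001],[0.0627,0.0098,0.0001],[0.0627,0.0098,0.0001],[0.0627,0.0098,0.0001],[0.0627,0.0098,0.0001],[0.0627,0.0098,0.0001],[0.0627,0.0098,0.0001]], "twist": [0,0,0,0,-3,-6,-9,-13,-13,-13,-13,-13,-13,-13,-13,-13,-13,-13,-13,-13]}}

```text
clock: 47.28
position: [466.3, 96.2, 53.0]
orientation: [-89.6, -0.2, -152.8]
contact_force: [0.5, -0.3, 0.2]
finger_gap: 8.8
```

```bash
python3 -c "
from h import *
rd(4)"
```

```text
t 47.425 F [ 0.12 -0.7  -0.18] M [0.034 0.163 0.084] Mz sd 0.034 p [466.26  96.16  53.01] o [ -89.61   -0.19 -152.79] gap 8.77 j7 -86.45 tau7 -0.1
```

{"name": "apply_moves", "arguments": {"jaw": [1,1,1,1,1], "dp": [[-0.0001,0,-0.0006],[-0.0001,0,-0.0006],[-0.0001,0,-0.0006],[-0.0001,0,-0.0006],[-0.0001,0,-0.0006]], "twist": [3,6,9,12,12]}}

```text
clock: 48.1
position: [466.2, 96.3, 53.0]
orientation: [-89.6, -0.1, -164.8]
contact_force: [-0.2, -1.9, 0.2]
finger_gap: 8.8
```

```bash
python3 -c "
from h import *
rd(6)"
```

```text
t 48.35 F [ 0.27 -3.04  0.69] M [-0.402  0.063  0.142] Mz sd 0.018 p [466.11  96.31  53.01] o [-8.9560e+01 -1.1000e-01 -1.6477e+02] gap 8.87 j7 -96.54 tau7 -0.193
```

{"name": "apply_moves", "arguments": {"jaw": [1,1,1], "dp": [[-0.0001,0,-0.0003],[-0.0001,0,-0.0003],[-0.0001,0,-0.0003]], "twist": [2,4,4]}}

```text
clock: 48.78
position: [466.1, 96.4, 53.0]
orientation: [-89.5, -0.1, -168.8]
contact_force: [0.3, -4.5, 1.6]
finger_gap: 9.0
```

```bash
python3 -c "
from h import *
rd(8)"
```

```text
t 49.125 F [ 0.26 -4.51  1.61] M [-0.789  0.153  0.164] Mz sd 0.045 p [466.07  96.38  53.  ] o [-8.954e+01 -9.000e-02 -1.688e+02] gap 8.8 j7 -99.94 tau7 -0.197
```

{"name": "apply_moves", "arguments": {"jaw": [1,1,1], "dp": [[0,0,-0.0002],[0,0,-0.0002],[0,0,-0.0002]], "twist": [2,4,4]}}

```text
clock: 49.55
position: [466.0, 96.4, 53.0]
orientation: [-89.5, -0.1, -172.9]
contact_force: [-0.7, -5.8, 0.5]
finger_gap: 9.2
```

```bash
python3 -c "
from h import *
rd(10)"
```

```text
t 50.0 F [ 0.07 -5.34  1.83] M [-0.959  0.137  0.22 ] Mz sd 0.036 p [466.03  96.45  52.99] o [-8.9530e+01 -6.0000e-02 -1.7288e+02] gap 8.96 j7 -103.37 tau7 -0.243
```

Torque is about 0.23 N m in total (0.13 over slack) and the position held against the stop throughout. Letting go, rising and checking the gap.

{"name": "apply_moves", "arguments": {"jaw": [-1,-1,-1,-1,-1,-1,-1,-1,-1,-1,-1], "dp": [[0,0,0],[0,0,0],[0,0,0],[0,0,0],[0,-0.01,0],[0,-0.03,0],[0,-0.055,0],[0,-0.08,0],[0,-0.09,0],[0,-0.09,0],[0,-0.09,0]], "twist": [0,0,0,0,0,0,0,0,0,0,0]}}

```text
clock: 51.42
position: [465.4, 97.0, 142.2]
orientation: [-89.5, -0.1, -172.9]
contact_force: [0.2, -0.3, 0.6]
finger_gap: 91.9
```

```bash
python3 - <<'E'
from h import *
rd(3)
im,W6=grab('wrist','w7raw.png')
a=np.radians(14.32); ex=np.array([np.cos(a),np.sin(a),0]); ey=np.array([-np.sin(a),np.cos(a),0]); o=np.array([530.3,79.3,0])
ys=np.arange(60,80,0.1)
for n in ('w4','w6','w7'):
    W=W6 if n=='w7' else np.load(f'pics/{n}.npz')['W']; g=cv2.cvtColor(cv2.imread(f'pics/{n}raw.png'),cv2.COLOR_BGR2GRAY)
    for xs in ((-15,-8),(-4,4),(12,18)):
        X=np.arange(*xs,0.5); uv=np.array([[proj(im,W,o+x*ex+y*ey+[0,0,46]) for y in ys] for x in X],np.float32)
        v=cv2.remap(g,uv[...,0],uv[...,1],cv2.INTER_LINEAR).mean(0)
        A=(ys>62)&(ys<68); B=(ys>74)
        ca=ys[A][np.where(v[A]>75)[0][-1]]; cb=ys[B][np.where(v[B]<75)[0][-1]]
        print(n,xs,'carr edge',ca.round(1),'stop far',cb.round(1),'diff',(cb-ca).round(1))
# wing angle in w7: dark pixels below the dot
s=state(); g=cv2.cvtColor(cv2.imread('pics/w7raw.png'),cv2.COLOR_BGR2GRAY)
for side in (0,-1):
    pts=[]
    for v in range(206,221):
        k=np.where(g[v,245:280]<70)[0]
        if len(k): pts.append(onz(im,W6,245+k[side],v,81.5)[:2])
    l=cv2.fitLine(np.array(pts,np.float32),cv2.DIST_HUBER,0,.01,.01).ravel(); ang=np.degrees(np.arctan2(l[1],l[0])); print('wing edge station angle',((ang-14.32+90)%180-90).round(1))
E
```

```text
t 51.525 F [ 0.51 -0.25 -0.16] M [ 0.047  0.147 -0.006] Mz sd 0.015 p [465.3   97.   142.12] o [-8.9520e+01 -1.6000e-01 -1.7288e+02] gap 91.9 j7 -101.48 tau7 -0.001
w4 (-15, -8) carr edge 64.9 stop far 76.9 diff 12.0
w4 (-4, 4) carr edge 65.0 stop far 76.8 diff 11.8
w4 (12, 18) carr edge 64.8 stop far 76.7 diff 11.9
w6 (-15, -8) carr edge 64.2 stop far 76.7 diff 12.5
w6 (-4, 4) carr edge 64.2 stop far 76.7 diff 12.5
w6 (12, 18) carr edge 64.1 stop far 76.6 diff 12.5
w7 (-15, -8) carr edge 64.9 stop far 76.7 diff 11.8
w7 (-4, 4) carr edge 64.9 stop far 76.8 diff 11.9
w7 (12, 18) carr edge 64.9 stop far 76.7 diff 11.8
wing edge station angle -0.0
wing edge station angle -1.8
```

```bash
python3 -c "
from h import *
print(ticket.finish_job(), state()['clock'])"
```

```text
the job is handed in; nothing more can be done
the job is handed in; nothing more can be done
```

The reader is back on its station, flush against the end stop and clamped finger-tight. I handed the job in just after 51.5 s, with the gripper open and clear above it.

- **Home position:** the first tightening pulled the carriage about 0.6 mm off the stop. I eased the clamp until it was nearly slack and pushed the case home with 7.5 N. Then I re-tightened with a light push towards the stop. The last wrist picture measures 11.8–11.9 mm from the carriage edge to the stop's far edge. The stop is 12 mm thick, so no gap shows.
- **Clamp:** the final torque was about 0.23 N m, roughly 0.13 over slack, or an estimated 29 N on the rail. The two torque readings disagreed by 0.02–0.05 N m during tightening, so I averaged them. The highest average at any point was 0.24 N m, well under the bruising level.
- **Forces:** contact forces read after each move stayed below 8 N.
- **Marker, mouse and carrier:** I did not touch any of them. The picture check of the marker and mouse was not conclusive: the marker shifted about 1 pixel and the mouse about 4, probably from moving shadows. I did not check the carrier by measurement.

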